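Show all three mouths of a valve to the inspection camera

ROBOT

A 6-joint arm with a two-finger parallel gripper is mounted at the origin on the work surface. World frame = base frame: x ahead of the robot, y to its left, z up, the work surface at z = 0. Lengths are in mm, angles in rad, forces in N, time in s.
With the tool pointing down it reaches from about 275 to 1000 mm from the base axis. Payload 8.4 kg.
Tool frame: the origin (TCP) lies at the very end of the fingers, on their centre line; the grasp point (between the pads) lies 19 mm behind it; z points along the fingers, y is the line along which they close (so a half turn about z gives the same grasp; the last joint's range is limited). The gripper opens to 85 mm and grips with 20 to 120 N. Pads are 22 mm wide; open, the fingers measure 114 mm over their backs; the gripper's body (76 mm by 85 mm) begins 54 mm behind the grasp point. The pads swing forward as they close: fully open they stand 13 mm farther back than shut.
Start: joints at [1.184, 0.353, 1.633, -0, 1.155, -0.002], TCP at [234.607, 579.299, 231.281] pointing down, gripper open.
Joint ranges: [-2.63, 2.63], [-0.92, 2.1], [0.06, 2.66], [-1.3, 4.44], [0, 2.69], [-3.02, 3.02]. Speed limits (rad/s): [2.22, 2.22, 2.79, 3.14, 3.14, 3.14].

INTERFACE

Orientations are given as [roll, pitch, yaw] about the fixed x, y, z axes, in that order (R = Rz(yaw) Ry(pitch) Rx(roll)).
In Python, from rig import telemetry, imaging, r gives the robot as it stands. The module is installed in compiled form; this text tells all that it offers.
- The arm moves only by the tool step_arm, never from a script. Its argument "moves" is a list of rows, each a list of 3 entries, a list of its own where there are three numbers: the turn, a rotation vector about the tool's x, y, z scaled (see below), then the shift along the tool's x, y, z scaled (see below), then the opening, from -1 (shut) to 1 (fully open). A call has 1 to 8 rows; each row is the pose to reach, as a shift and turn from the pose commanded when the call began, along the tool's axes at that moment; what a row does not reach only later rows make up. The controller multiplies each number of a shift by 200 mm and each number of a turn by 45 degrees. A row lasts 1/10 s, in which the tool goes at most 50 mm and 8.59 degrees, less where a joint would pass 70% of its speed; a pose out of reach is approached as far as the arm can. A call with a number of a shift or a turn outside -1 to 1 is refused whole. A call with a gripper value outside its range is refused whole. The fingers move at their own pace and stop on an object; "squeeze" is the grip in N (left out, the last holds). Time passes only in rows, so rows that repeat a pose let the fingers close. It gives the time, the measured TCP pose, the force, the opening and the grip force at its end, in the units of the state.
- telemetry.sense(): the state, without advancing time (a new reading comes with each control period).
- imaging.grab_frame(name): name is "scene" or "top" or "wrist"; returns the picture (420x560x3 uint8, red, green, blue); there is no depth.
- imaging.calibration(name): a dict with "fx", "fy", "cx", "cy" (pixels), "cam_to_world" (4x4, takes a point from camera to world coordinates). Camera axes: x right, y up, looking along -z (the intrinsics and any distortion apply to the point x, -y, -z); pixel columns grow to the right and rows downward; lengths in mm; the calibration is good to about 2 mm. A picture is of the moment at which its call begins: read the wrist's pose just before it. calibration takes no time and is no camera call; for the wrist camera it gives the pose at the moment of the call.
- r.sign_off(): hands the job in; it is judged then, once.
Trained networks look in the newest picture that a camera, given by its name, has taken for a name from the list of things; names that differ only in an ending like _2 or _b are one class to them, and where a whole thing is asked for, a point or a joint stands for the part that bears it (a point fixed in the world has none). Each returns a list of dicts, best first, with "conf" (0 to 1); they miss things now and then, are a little off and sometimes report something else, mostly with a low value. They report only what shows in the picture. A call takes as long as a camera call.
- imaging.recognise(camera, name): "extent" ([left, top, width, height] in pixels, round what is visible of it).
- imaging.mark_of(camera, name): "xy" ([column, row] in pixels: a listed point, or the origin of a listed thing).
The state is a dict: "clock": time; "qpos": joint angles; "qvel": joint speeds; "joint_efforts": joint torques, N m; "eef_pos": TCP position; "tcp_rot": TCP orientation; "contact_force": force on the tool from outside, world axes, zero at the start; "wrist_torque": the same for the moment, N m; "opening": opening from 0.0 (shut) to 1.0 (fully open); "grasp_force": force on a finger pad.
Only numpy, scipy, OpenCV 4.12 (cv2) and the standard library are available. Lean on these libraries where they do the work, as an engineer would, in place of code of your own. Each camera call takes 0.05 s, during which the arm holds its last target. There are 200 camera calls.

TASK

Take the loose three-way valve off the rubber mat and show its three mouths to the inspection camera, hose tail first, then the plain mouth, then the hexagon mouth: hold each one centred on the lens, square to it and about 8 cm in front of the glass, quite still for a second. Then stand the valve upright in the empty half of the tray, its mouths pointing the same ways as those of the valve already there, and let go. Set it down without dropping it, do not touch the camera or its stand, and leave everything else where it is.

Things in the scene. Friction and masses are not known exactly. Their poses are not given: they have to be found in the camera images.
- valve: Loose stainless three-way valve, about 0.5 kg, upright on the mat. Origin: centre of underside, z up. Foot 60 x 60 x 12 mm, body 52 x 52 mm up to z = 78, then the stem (stem). Mouths on level axes at z = 50 mm: barbed hose tail to +y, 29 mm thick; plain round one to +x, 36 mm thick; hexagon one to -y, 48 mm over corners; -x blank. At the start +x points away from the robot within 46 degrees.
- tail (a point): Centre of the hose tail's mouth, at (0, 80, 50) mm in the valve's frame; the mouth looks along the valve's +y.
- plain (a point): Centre of the plain mouth, at (62, 0, 50) mm in the valve's frame; it looks along the valve's +x.
- hex (a point): Centre of the hexagon mouth, at (0, -58, 50) mm in the valve's frame; it looks along the valve's -y.
- stem (a point): Grip point on the axis of the valve's stem, at (0, 0, 105) mm in the valve's frame. The stem is 30 x 30 mm square, its sides parallel to the valve's x and y, from z = 78 to 123 mm.
- camera: Head of the fixed inspection camera: barrel 52 mm thick, 120 mm long, black collar of 76 mm at its front. Origin: centre of the front glass, 300 mm above the table. x: line of sight, out of the lens, towards the robot's side and always 35 degrees below level; y is level. To face the lens a mouth must point 35 degrees upwards, the stem leaning away from the lens.
- stand: Fixed stand of the camera, carrying its head. Origin: on the table straight below the front glass; its x axis points away from the robot's side, to the foot (120 x 120 mm, centred at x = 130 mm) and the post (24 mm thick, 410 mm tall with its block, at x = 140 mm).
- mat: Fixed black rubber mat, 280 x 220 x 4 mm, left or right of the middle; origin at the centre of its underside. The valve stands on it, with a hose nipple near a far corner.
- tray: Fixed grey tray on the other side from the mat: 310 (x) x 190 (y) mm, walls 5 mm thick, 20 mm high, floor 5 mm thick; origin: centre of underside. A wall across it at x = 0 makes two halves; the middle of the empty one, nearer the robot, is at x = -76 mm, y = 0; valve_done stands in the other. The mouths of a valve pass over the walls.
- valve_done: An identical loose valve, already checked, standing upright in the far half of the tray (x = +76 mm), same frame as the other; its plain mouth points out along the tray's +x within 6 degrees. Not to be moved.
- nipple_a: Loose steel hose nipple, 40 mm thick, 75 mm tall, standing on the mat. Bystander. Origin: centre of its underside.
- nipple_b: The same kind of hose nipple, standing on the table in the middle. Bystander.
- elbow: Loose steel pipe elbow lying in the middle of the table, legs 45 mm long and 38 mm thick. Bystander.
- wrench: Wrench 170 mm long lying in the middle, near the robot. Bystander.

How it is judged:
By the outcome, as a careful person would: the job done as asked, in the order asked, and still so for the second after the job is handed in, with the robot touching nothing.
It also fails if it takes over 72 s, if anything falls off the work surface, if the arm or the gripper's body presses on something with over 40 N, if the wrist force passes 120 N, or if a joint passes its speed limit or range.

## Working session

There is one attempt and no reset: what is moved stays moved. The work goes in short steps, Python scripts to look and compute and a tool call to move; the robot and the scene stay as the last step left them, time stands still between calls to the robot, and variables do not carry over. Pictures are saved under pics/ and viewed, at most 13 in all, crops included, and the job is handed in when it is done.

Besides the shell and the picture viewer there is one more tool, called after "Request:" by a JSON object that holds its "method" and its "body", one argument or row to a line. step_arm: Moves the arm, as the interface text tells. Its arguments: {"type":"object","properties":{"moves":{"type":"array"},"squeeze":{"type":"number"}},"required":["moves"]}

```bash
mkdir -p pics; cat > h.py <<'E'
import numpy as np, cv2
from scipy.spatial.transform import Rotation as R
from rig import telemetry, imaging, r
def ray(c,px):
    k=imaging.calibration(c) if isinstance(c,str) else c
    T=np.array(k["cam_to_world"]); d=np.array([(px[0]-k["cx"])/k["fx"],-(px[1]-k["cy"])/k["fy"],-1])
    d=T[:3,:3]@d; return T[:3,3],d/np.linalg.norm(d)
def atz(c,px,z):
    o,d=ray(c,px); return o+d*(z-o[2])/d[2]
def tri(rays):
    A=0;b=0
    for o,d in rays:
        P=np.eye(3)-np.outer(d,d);A=A+P;b=b+P@o
    X=np.linalg.solve(A,b); return X,[np.linalg.norm((np.eye(3)-np.outer(d,d))@(X-o)) for o,d in rays]
def proj(c,X):
    k=imaging.calibration(c) if isinstance(c,str) else c
    T=np.linalg.inv(np.array(k["cam_to_world"])); p=T[:3,:3]@np.array(X)+T[:3,3]
    return np.array([k["cx"]+k["fx"]*p[0]/-p[2],k["cy"]-k["fy"]*p[1]/-p[2]])
E
cat > a.py <<'E'
from h import *
print({k:v for k,v in telemetry.sense().items()})
ims=[]
for c in ["scene","top","wrist"]:
    k=imaging.calibration(c); im=imaging.grab_frame(c); ims.append(im[:,:,::-1]); print(c,{q:np.round(v,3).tolist() if q!="cam_to_world" else np.round(v,3).tolist() for q,v in k.items()})
    for n in ["valve","tail","plain","hex","stem","camera","stand","mat","tray","nipple_a","elbow","wrench"]:
        print(c,n,[(np.round(m["xy"],1).tolist(),round(m["conf"],2)) for m in imaging.mark_of(c,n)][:4])
cv2.imwrite("pics/a0.png",cv2.resize(ims[0],(784,588)));cv2.imwrite("pics/a1.png",cv2.resize(ims[1],(784,588)));cv2.imwrite("pics/a2.png",ims[2])
E
python3 a.py
```

```text
{'clock': 0.0, 'qpos': array([ 1.18358391e+00,  3.53639836e-01,  1.63411102e+00, -8.74722517e-06,
        1.15518717e+00, -2.39387700e-03]), 'qvel': array([ 0.00102201, -0.00037984,  0.00044074, -0.00068112, -0.00019082,
       -0.00122446]), 'joint_efforts': array([ 3.82286380e-03, -6.05240822e+01, -3.42065871e+01,  2.29464531e-04,
        9.66525986e-03,  8.46076574e-06]), 'eef_pos': array([234.44558915, 578.86839486, 230.57675541]), 'tcp_rot': array([-3.14024727e+00,  4.77715259e-06,  2.75677765e+00]), 'contact_force': array([-0.56298041,  0.66752205, -0.85613025]), 'wrist_torque': array([-0.01311636,  0.01638268,  0.0094356 ]), 'grasp_force': 0.0, 'opening': 0.9997204174338449}
scene {'fx': 476.927, 'fy': 476.927, 'cx': 274.244, 'cy': 211.758, 'cam_to_world': [[0.229, -0.68, 0.696, 1414.979], [0.973, 0.16, -0.165, -193.025], [0.001, 0.715, 0.699, 1014.687], [0.0, 0.0, 0.0, 1.0]]}
scene valve [([162.6, 264.3], 0.88)]
scene tail [([178.9, 236.0], 0.77)]
scene plain [([173.9, 258.7], 0.95), ([274.1, 247.7], 0.7)]
scene hex [([141.1, 259.3], 0.6)]
scene stem [([148.9, 234.8], 0.72)]

[... 708 characters left out ...]
.1], 0.61)]
top stand [([364.7, 233.5], 0.32)]
top mat [([364.6, 235.2], 0.79), ([382.8, 233.3], 0.45)]
top tray [([174.7, 255.1], 0.7)]
top nipple_a [([367.7, 236.6], 0.58), ([273.5, 213.7], 0.51), ([375.1, 191.9], 0.41)]
top elbow [([266.3, 240.0], 0.83), ([272.3, 283.9], 0.55)]
top wrench [([272.6, 280.6], 0.78)]
wrist {'fx': 317.124, 'fy': 317.124, 'cx': 278.547, 'cy': 205.203, 'cam_to_world': [[0.375, -0.891, -0.258, 168.727], [0.927, 0.36, 0.105, 605.828], [-0.001, -0.278, 0.96, 374.294], [0.0, 0.0, 0.0, 1.0]]}
wrist valve []
wrist tail []
wrist plain []
wrist hex []
wrist stem []
wrist camera []
wrist stand []
wrist mat []
wrist tray []
wrist nipple_a []
wrist elbow []
wrist wrench []
```

View pictures.

View pics/a0.png

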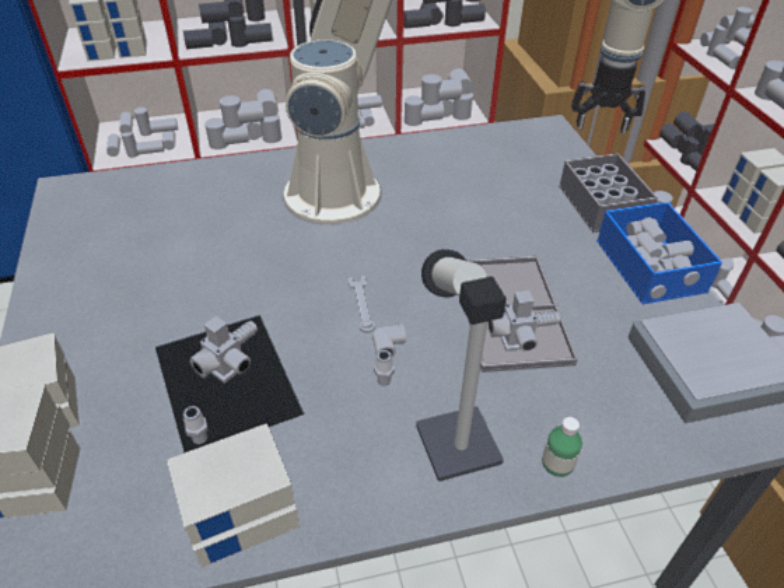

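View pics/a1.png

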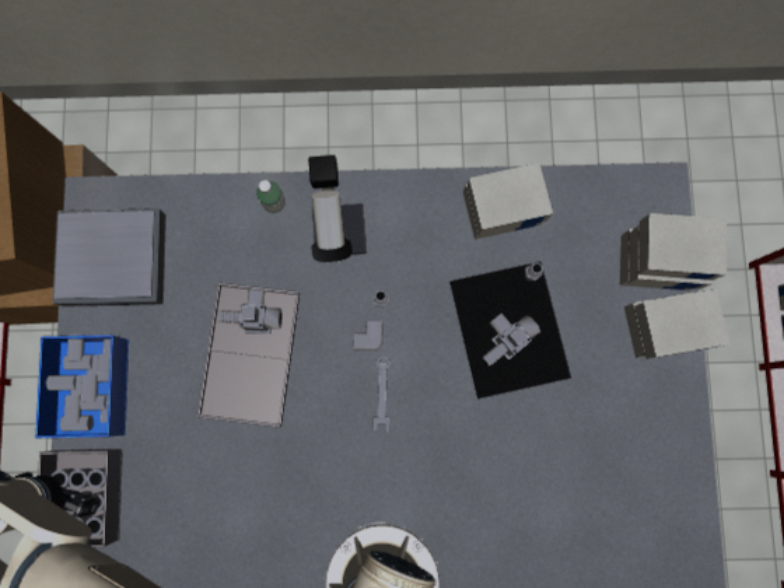

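```bash
cat > b.py <<'E'
from h import *
S,T=imaging.calibration("scene"),imaging.calibration("top")
def t2(a,b): 
    X,e=tri([ray(S,a),ray(T,b)]); return np.round(X,1),np.round(e,1)
print("valve",t2((162.6,264.3),(364.6,242.6)))
print("tail",t2((178.9,236),(347.2,255.3)))
print("plain",t2((173.9,258.7),(348.6,229.1)))
print("hex",t2((141.1,259.3),(381.8,231.1)))
print("stem",t2((148.9,234.8),(367.5,238.9)))
print("cam",t2((315.1,193.8),(236.2,180.1)))
print("tray",t2((365.9,221.),(174.7,255.1)))
print("mat",t2((161.6,272.),(364.6,235.2)))
print(telemetry.sense()["clock"])
E
python3 b.py
```

```text
valve (array([ 529.4, -303.4,   -4.5]), array([4.9, 4.9]))
tail (array([ 484.9, -242.8,   48.1]), array([0.1, 0.1]))
plain (array([ 566.6, -256.7,   50.1]), array([6., 6.]))
hex (array([ 557. , -348.3,   61.1]), array([3.4, 3.4]))
stem (array([ 527.3, -305.4,  113. ]), array([8.7, 8.7]))
cam (array([670.8,  78. , 302.8]), array([1.4, 1.4]))
tray (array([501.5, 306.9,  -3.8]), array([1.1, 1.1]))
mat (array([ 553.7, -306.7,   -7.5]), array([3.4, 3.4]))
1.95
```

```bash
cat >> h.py <<'E'
def to(pos,Rt,n=None):
    s=telemetry.sense(); R0=R.from_euler("xyz",s["tcp_rot"])
    sh=R0.inv().apply(np.array(pos)-s["eef_pos"])/200; tu=(R0.inv()*Rt).as_rotvec(degrees=True)/45
    print("turn",np.round(tu,4).tolist(),"shift",np.round(sh,4).tolist(), "rows",round(max(np.linalg.norm(sh)*4,np.linalg.norm(tu)*45/8.59),1))
def vtool(yaw): # top grip, tool y = valve x
    c,s=np.cos(yaw),np.sin(yaw); return R.from_matrix(np.array([[-s,c,0],[c,s,0],[0,0,-1]]))
E
python3 -c "
from h import *
S,T=imaging.calibration('scene'),imaging.calibration('top')
s=telemetry.sense(); to((457,325,276),R.from_euler('xyz',s['tcp_rot']))"
```

```text
turn [0.0, 0.0, 0.0] shift [-1.508, -0.7611, -0.2236] rows 6.8
```

Request:
{"method": "step_arm", "body": {
  "moves": [
    [[0,0,0],[-0.755,-0.38,-0.11],1],
    [[0,0,0],[-0.755,-0.38,-0.11],1],
    [[0,0,0],[-0.755,-0.38,-0.11],1],
    [[0,0,0],[-0.755,-0.38,-0.11],1],
    [[0,0,0],[-0.755,-0.38,-0.11],1]
  ]
}}

```text
clock: 2.45
eef_pos: [347.9, 450.4, 254.0]
tcp_rot: [3.141, 0.001, 2.754]
contact_force: [-0.2, -0.6, 1.0]
opening: 1.002
grasp_force: 0.0
```

Request:
{"method": "step_arm", "body": {
  "moves": [
    [[0,0,0],[-0.755,-0.38,-0.11],1],
    [[0,0,0],[-0.755,-0.38,-0.11],1],
    [[0,0,0],[-0.755,-0.38,-0.11],1],
    [[0,0,0],[-0.755,-0.38,-0.11],1],
    [[0,0,0],[-0.755,-0.38,-0.11],1]
  ]
}}

```text
clock: 2.95
eef_pos: [458.9, 324.1, 275.6]
tcp_rot: [3.141, 0.001, 2.754]
contact_force: [-0.3, 0.5, -0.6]
opening: 1.003
grasp_force: 0.0
```

```bash
cat > look.py <<'E'
import sys,pickle
from h import *
# usage: look.py tag names...
tag=sys.argv[1]; names=sys.argv[2:]
s=telemetry.sense(); k=imaging.calibration("wrist"); im=imaging.grab_frame("wrist")
out={"k":k,"s":s,"im":im,"m":{}}
for n in names:
    out["m"][n]=[(np.array(m["xy"]),m["conf"]) for m in imaging.mark_of("wrist",n)]
    print(n,[(np.round(a,1).tolist(),round(c,2)) for a,c in out["m"][n]])
pickle.dump(out,open(tag+".pkl","wb")); cv2.imwrite("pics/"+tag+".png",im[:,:,::-1])
print(np.round(s["qpos"],4).tolist(),np.round(s["eef_pos"],1).tolist(),np.round(s["tcp_rot"],4).tolist(),np.round(s["contact_force"],2),s["clock"])
E
python3 look.py w1 tray valve tail plain hex stem camera stand
```

```text
tray [([274.0, 211.4], 0.55)]
valve [([96.8, 293.8], 0.6)]
tail []
plain []
hex [([280.0, 262.7], 0.42)]
stem []
camera []
stand []
[0.6124, 0.2138, 1.7215, -0.0002, 1.2055, -0.571] [458.9, 324.1, 275.6] [3.141, 0.0007, 2.7542] [-0.27  0.46 -0.59] 2.95
```

View w1.

View pics/w1.png

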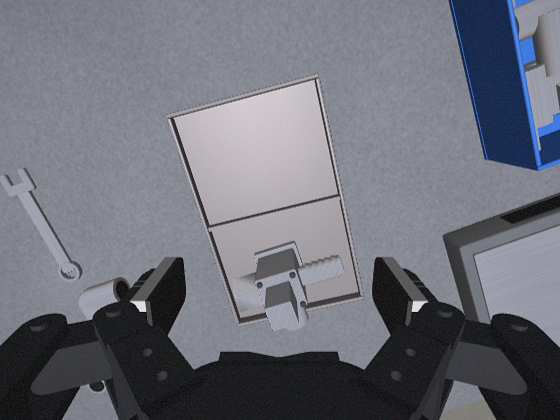

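Request:
{"method": "step_arm", "body": {
  "moves": [
    [[0,0,0],[-0.6,0.27,-0.12],1],
    [[0,0,0],[-0.6,0.27,-0.12],1],
    [[0,0,0],[-0.6,0.27,-0.12],1],
    [[0,0,0],[-0.6,0.27,-0.12],1]
  ]
}}

```text
clock: 3.8
eef_pos: [592.7, 330.3, 299.4]
tcp_rot: [3.14, 0.002, 2.755]
contact_force: [-1.0, -0.1, 0.2]
opening: 1.0
grasp_force: 0.0
```

```bash
python3 look.py w2 valve tail plain hex stem camera stand
```

```text
valve []
tail []
plain []
hex []
stem []
camera []
stand []
[0.5066, 0.3843, 1.4355, -0.0006, 1.3193, -0.6779] [592.7, 330.3, 299.4] [3.1401, 0.002, 2.7554] [-1.   -0.09  0.15] 3.8
```

View pics/w2.png

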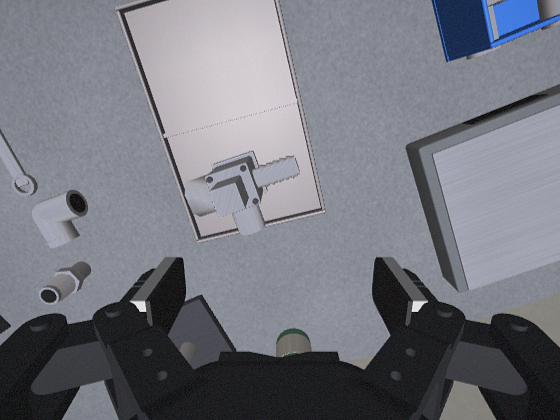

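```bash
python3 -c "
import cv2
im=cv2.imread('pics/w2.png')[130:250,170:330]; im=cv2.resize(im,(800,600),interpolation=cv2.INTER_CUBIC); cv2.imwrite('pics/w2c.png',im)"
```

```text
(no output)
```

View pics/w2c.png

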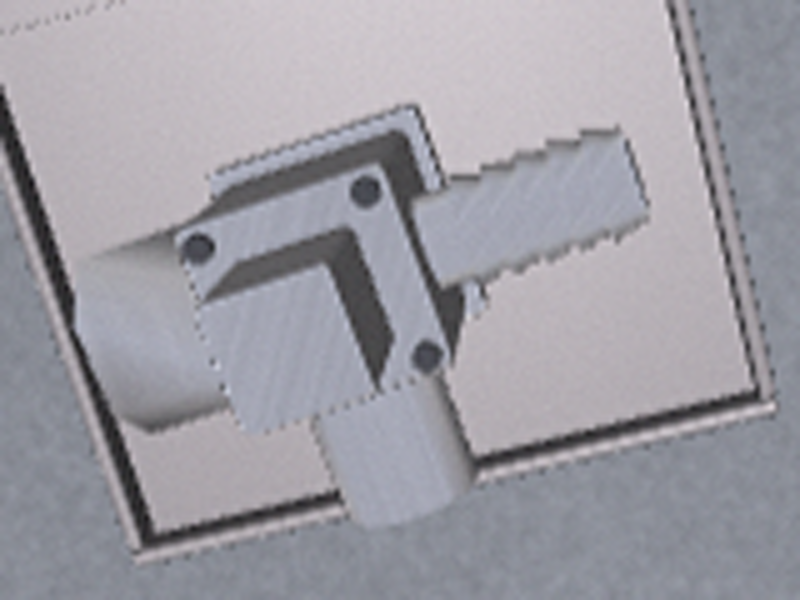

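```bash
cat > fit.py <<'E'
from h import *
import pickle
from scipy.optimize import least_squares
w1,w2=[pickle.load(open(f,"rb"))["k"] for f in("w1.pkl","w2.pkl")]
def fit(obs,z,x0,freez=True):
    def f(p):
        c,s=np.cos(p[2]),np.sin(p[2]); e=[]
        for k,P,px in obs:
            X=[p[0]+c*P[0]-s*P[1],p[1]+s*P[0]+c*P[1],P[2]+(z if freez else p[3])]; e.append(proj(k,X)-px)
        return np.ravel(e)
    q=least_squares(f,x0 if freez else list(x0)+[z],loss="soft_l1"); return q.x,np.round(f(q.x),1)
if __name__=="__main__":
    cr=lambda u,v:np.array([(u+.5)/5-.5+170,(v+.5)/5-.5+130])
    tr=[(w1,(-155,-95,20),(168,117)),(w1,(-155,95,20),(320,76)),(w1,(155,95,20),(363,297)),(w1,(155,-95,20),(239,323)),
        (w2,(155,95,20),cr(772,405)),(w2,(155,-95,20),cr(138,555)),(w2,(-155,-95,20),(118,8))]
    for fz in(True,False): p,e=fit(tr,0,[500,307,-.15],fz); print("tray",np.round(p,3),np.degrees(p[2]),e.tolist())
    c,s=np.cos(p[2]),np.sin(p[2]); print("done nominal",p[0]+76*c,p[1]+76*s,"slot",p[0]-76*c,p[1]-76*s)
    vd=[(w2,(-15,-15,123),cr(203,300)),(w2,(-15,15,123),cr(328,263)),(w2,(15,15,123),cr(378,390)),(w2,(15,-15,123),cr(253,432)),
        (w2,(-26,-26,78),cr(178,238)),(w2,(-26,26,78),cr(377,165)),(w2,(26,26,78),cr(452,370)),
        (w2,(-30,30,12),cr(412,105)),(w2,(-30,-30,12),cr(212,180)),(w2,(0,80,50),cr(636,170))]
    for fz in(True,False): p,e=fit(vd,5,[575,295,-.15],fz); print("done",np.round(p,3),np.degrees(p[2]),e.tolist())
E
python3 fit.py
```

```text
tray [ 5.11313e+02  2.96531e+02 -1.41000e-01] -8.098064663632433 [-1.3, -1.6, 0.5, -1.6, 2.3, 3.0, -1.1, 4.4, 3.1, 3.4, 0.4, 3.8, -2.7, -0.9]
tray [ 5.10414e+02  2.95627e+02 -1.45000e-01 -8.73900e+00] -8.3197728221981 [0.5, -2.5, -0.8, -1.0, -0.4, -0.4, -1.6, 0.3, 1.0, 1.5, 0.5, 1.0, 0.2, 0.5]
done nominal 585.6143089886508 284.6303657185055 slot 435.21397025844277 306.6244128640105
done [ 5.86748e+02  2.75601e+02 -4.80000e-02] -2.733070191437037 [-2.2, 1.9, 0.2, -0.2, 0.9, 1.2, -1.0, 1.9, -1.4, -0.7, 1.0, -1.1, 1.9, -0.5, 0.6, -0.3, -1.1, -0.4, 0.2, -0.1]
done [ 5.88691e+02  2.72803e+02 -5.00000e-02 -8.98200e+00] -2.843191302888913 [-0.9, 1.4, 0.3, -0.4, 0.5, -0.1, -0.3, 0.2, -0.1, -0.7, 0.7, -0.4, 0.9, -1.3, 0.2, 0.7, -0.2, 0.0, -1.8, 0.6]
```

```bash
cat > c.py <<'E'
from fit import *
S,T=imaging.calibration('scene'),imaging.calibration('top')
i0=pickle.load(open("w1.pkl","rb"))
for t in("w1","w2"):
    d=pickle.load(open(t+".pkl","rb")); k=np.array(d["k"]["cam_to_world"]); R0=R.from_euler("xyz",d["s"]["tcp_rot"])
    print(t,R0.inv().apply(k[:3,3]-d["s"]["eef_pos"]).round(1),(R0.inv()*R.from_matrix(k[:3,:3])).as_rotvec(degrees=True).round(2))
def refine(cam,obs):
    g=cv2.cvtColor(cv2.imread(cam),cv2.COLOR_BGR2GRAY)
    p=cv2.cornerSubPix(g,np.float32([o for o in obs]).reshape(-1,1,2),(4,4),(-1,-1),(3,50,.01)); return p.reshape(-1,2)
C=[(155,95,20),(155,-95,20),(-155,-95,20),(-155,95,20)]
tp=refine("pics/a1.png",[(219,285),(299,292),(281,425),(200,415)]); print(tp)
tp=(tp+.5)/1.4-.5
p,e=fit([(T,a,b) for a,b in zip(C,tp)],0,[500,307,-.15]); print("top",p.round(3),e)
a=refine("pics/w1.png",[(363,297),(239,323),(168,117),(320,76)]);print(a)
a2=refine("pics/w2.png",[(324,211),(197.5,241),(118,8)]);print(a2)
p,e=fit([(w1,x,b) for x,b in zip(C,a)],0,[500,307,-.15]); print("w1",p.round(3),e)
p,e=fit([(w2,x,b) for x,b in zip(C,a2)],0,[500,307,-.15]); print("w2",p.round(3),e)
sp=refine("pics/a0.png",[(573,361),(485,367),(473,260),(541,257)]); print(sp); sp=(sp+.5)/1.4-.5
p,e=fit([(S,x,b) for i,(x,b) in enumerate(zip(C,sp)) if i in(0,3)],0,[500,307,-.15]); print("scene",p.round(3),e)
E
python3 c.py
```

```text
w1 [ 7.10e+01 -1.00e-01 -1.43e+02] [118.67 118.6   16.9 ]
w2 [ 7.10e+01 -1.00e-01 -1.43e+02] [118.68 118.59  16.9 ]
[[220.58766 285.82022]
 [297.50894 294.58908]
 [281.0118  422.2151 ]
 [200.57228 414.04355]]
top [ 5.10005e+02  2.90611e+02 -1.38000e-01] [-0.8 -2.8  2.1 -2.5  0.6  2.7 -1.4  1.3]
[[361.01233 296.0077 ]
 [238.78477 323.23666]
 [170.54547 116.66816]
 [320.       76.     ]]
[[322.4434   209.35123 ]
 [198.82875  239.23383 ]
 [117.41145    9.325684]]
w1 [ 5.12127e+02  2.96536e+02 -1.40000e-01] [ 4.6  4.3 -0.5  4.7 -3.6 -0.5  0.6 -1. ]
w2 [ 5.07454e+02  3.00075e+02 -1.40000e-01] [ 6.2  1.1 -0.1  2.  -1.3 -6.8]
[[576.7145  359.51437]
 [485.      367.     ]
 [473.      260.     ]
 [541.      257.     ]]
scene [ 5.12190e+02  2.99112e+02 -1.75000e-01] [ 0.   0.5 -0.  -0.8]
```

```bash
cat >> h.py <<'E'
def tilt(az,t): # tool z tilted out by t (rad) from down towards azimuth az, tool x back/down, tool y left
    M=np.array([[-np.cos(t),0,np.sin(t)],[0,1,0],[-np.sin(t),0,-np.cos(t)]]); return R.from_euler("z",az)*R.from_matrix(M)
E
python3 -c "
from h import *
to((525,85,420),tilt(0,np.radians(35)))"
```

```text
turn [-0.1494, -0.7682, -0.4737] shift [-0.1671, -1.255, -0.6025] rows 5.6
```

Request:
{"method": "step_arm", "body": {
  "moves": [
    [[-0.03,-0.15,-0.09],[-0.03,-0.2,-0.12],1],
    [[-0.06,-0.31,-0.19],[-0.06,-0.4,-0.25],1],
    [[-0.09,-0.46,-0.28],[-0.09,-0.6,-0.36],1],
    [[-0.12,-0.61,-0.38],[-0.12,-0.8,-0.48],1],
    [[-0.15,-0.77,-0.47],[-0.15,-1,-0.6],1],
    [[-0.15,-0.77,-0.47],[-0.15,-1,-0.6],1],
    [[-0.15,-0.77,-0.47],[-0.15,-1,-0.6],1]
  ]
}}

```text
clock: 4.9
eef_pos: [540.6, 132.7, 420.7]
tcp_rot: [3.138, 0.615, 3.135]
contact_force: [0.9, -0.3, -0.5]
opening: 1.0
grasp_force: 0.0
```

```bash
python3 -c "
from h import *
print(telemetry.sense()['qpos'].round(4).tolist())
to((525,85,420),tilt(0,np.radians(35)))"
```

```text
[0.3656, -0.1886, 1.9506, -0.2873, 0.8175, -1.0631]
turn [-0.0006, 0.0052, -0.0067] shift [0.0643, -0.2387, -0.0418] rows 1.0
```

Request:
{"method": "step_arm", "body": {
  "moves": [
    [[0,0,0],[0.06,-0.24,-0.04],1],
    [[0,0,0],[0.06,-0.24,-0.04],1],
    [[0,0,0],[0.06,-0.24,-0.04],1]
  ]
}}

```text
clock: 5.2
eef_pos: [527.7, 85.3, 418.5]
tcp_rot: [3.14, 0.611, 3.135]
contact_force: [0.5, 0.5, -0.6]
opening: 1.0
grasp_force: 0.0
```

```bash
python3 look.py w3 camera stand
```

```text
camera []
stand []
[0.2494, -0.2374, 1.9902, -0.2007, 0.8027, -1.2193] [527.7, 85.3, 418.5] [3.1395, 0.6113, 3.135] [ 0.54  0.49 -0.61] 5.2
```

View pics/w3.png

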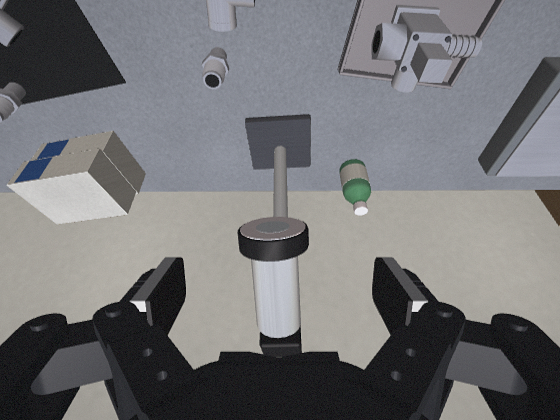

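```bash
cat > cam.py <<'E'
from h import *
import pickle
from scipy.optimize import least_squares
k=pickle.load(open("w3.pkl","rb"))["k"]; S,T=imaging.calibration('scene'),imaging.calibration('top')
def W(p,xs,ys,z):
    c,s=np.cos(p[2]),np.sin(p[2]); return [p[0]+c*xs-s*ys,p[1]+s*xs+c*ys,z]
def f(p,cam=k,full=True):
    dz=p[4]; e=[]
    for (xs,ys),px in {(70,-60):(246,119),(70,60):(310,115),(190,60):(311,167.5),(190,-60):(254,171)}.items(): e+=list(proj(k,W(p,xs,ys,p[3]+dz))-px)
    e+=list((proj(k,W(p,0,0,300+dz))-(273,229)))
    for l,row,col in((50,262,275.5),(110,335,279.5)):
        a=proj(k,W(p,l*.819,0,300+dz+l*.574)); b=proj(k,W(p,l*.819+8,0,300+dz+l*.574+6)); e.append(a[0]+(b[0]-a[0])*(row-a[1])/(b[1]-a[1])-col)
    if full: e+=[dz/4,(p[3]-12)/6]
    return np.array(e)
q=least_squares(f,[671,78,0,12,0],loss="soft_l1"); p=q.x; print(p.round(3),np.degrees(p[2]),f(p).round(1).tolist())
print("scene",proj(S,W(p,0,0,300)),"net 315.1,193.8 top",proj(T,W(p,0,0,300)),"net 236.2,180.1")
for c,n in((S,"scene"),(T,"top")): print(n,[(proj(c,W(p,a,b,12))*1.4).round().tolist() for a,b in((70,-60),(70,60),(190,60),(190,-60))],(proj(c,W(p,140,0,410))*1.4).round())
E
python3 cam.py
```

```text
[6.66463e+02 7.88000e+01 6.70000e-02 1.12090e+01 3.04800e+00] 3.814945594991756 [-1.0, 1.9, 1.2, 1.9, -0.3, -2.3, -0.2, -2.9, -0.0, -0.2, -0.3, 0.6, 0.8, -0.1]
scene [315.4460947  193.32604284] net 315.1,193.8 top [236.51327725 182.05775382] net 236.2,180.1
scene [[414.0, 420.0], [476.0, 405.0], [503.0, 459.0], [437.0, 477.0]] [484. 277.]
top [[365.0, 252.0], [314.0, 257.0], [311.0, 208.0], [361.0, 203.0]] [320. 164.]
```

```bash
python3 -c "
from h import *
to((529,-305,300),vtool(np.radians(34.4)))
s=telemetry.sense();R0=R.from_euler('xyz',s['tcp_rot']);print(R0.as_matrix().round(2))"
```

```text
turn [0.3777, 0.7151, 1.1921] shift [0.3294, -1.9589, 0.4893] rows 8.2
[[-0.82  0.    0.57]
 [ 0.    1.   -0.  ]
 [-0.57  0.   -0.82]]
```

Request:
{"method": "step_arm", "body": {
  "moves": [
    [[0.04,0.07,0.12],[0.03,-0.2,0.05],1],
    [[0.08,0.14,0.24],[0.06,-0.4,0.1],1],
    [[0.12,0.22,0.36],[0.1,-0.6,0.15],1],
    [[0.15,0.29,0.48],[0.13,-0.8,0.2],1],
    [[0.19,0.36,0.6],[0.16,-1,0.25],1]
  ]
}}

```text
clock: 5.85
eef_pos: [529.8, -114.9, 358.8]
tcp_rot: [3.06, 0.301, 2.625]
contact_force: [0.1, 0.1, -0.2]
opening: 1.001
grasp_force: 0.0
```

```bash
python3 -c "
from h import *
to((529,-305,300),vtool(np.radians(34.4)))"
```

```text
turn [0.1878, 0.3529, 0.5882] shift [-0.3584, -0.8593, 0.3502] rows 4.0
```

Request:
{"method": "step_arm", "body": {
  "moves": [
    [[0.05,0.09,0.15],[-0.09,-0.22,0.09],1],
    [[0.1,0.18,0.3],[-0.18,-0.43,0.18],1],
    [[0.14,0.27,0.44],[-0.27,-0.65,0.26],1],
    [[0.19,0.35,0.59],[-0.36,-0.86,0.35],1],
    [[0.19,0.35,0.59],[-0.36,-0.86,0.35],1],
    [[0.19,0.35,0.59],[-0.36,-0.86,0.35],1]
  ]
}}

```text
clock: 6.45
eef_pos: [529.8, -305.1, 298.7]
tcp_rot: [-3.14, 0.002, 2.171]
contact_force: [-0.8, -0.2, -0.2]
opening: 0.998
grasp_force: 0.0
```

```bash
python3 look.py w4 valve tail plain hex stem; python3 -c "
import cv2
im=cv2.imread('pics/w4.png')[60:315,110:450]; im=cv2.resize(im,(800,600),interpolation=cv2.INTER_CUBIC); cv2.imwrite('pics/w4c.png',im)"
```

```text
valve [([280.7, 166.7], 0.7)]
tail [([275.4, 101.3], 0.66)]
plain [([327.8, 166.3], 0.92)]
hex [([280.5, 215.1], 0.89)]
stem [([279.1, 176.2], 0.66), ([326.2, 167.2], 0.41)]
[-0.5237, 0.2759, 1.5888, -0.0025, 1.2756, -1.1235] [529.8, -305.1, 298.7] [-3.14, 0.0021, 2.1714] [-0.78 -0.24 -0.17] 6.45
```

View pics/w4c.png

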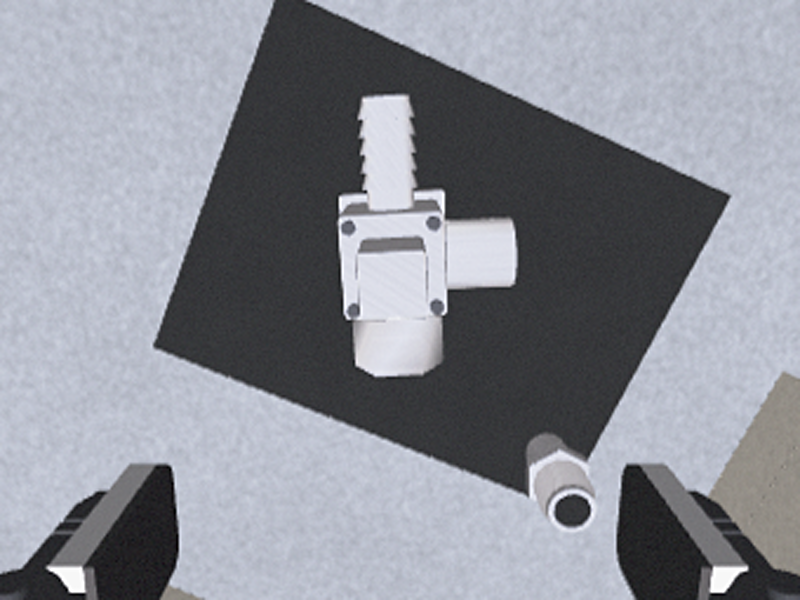

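```bash
cat > v4.py <<'E'
from fit import *
k=pickle.load(open("w4.pkl","rb"))["k"]; s=pickle.load(open("w4.pkl","rb"))["s"]
sc=800/340; cr=lambda u,v:np.array([(u+.5)/sc-.5+110,(v+.5)/sc-.5+60])
ob=[(k,(-15,15,123),cr(361,250)),(k,(15,15,123),cr(426,250)),(k,(15,-15,123),cr(427,318)),(k,(-15,-15,123),cr(359,320)),
(k,(-26,26,78),cr(342,214)),(k,(26,26,78),cr(442,210)),(k,(26,-26,78),cr(446,317)),(k,(-26,-26,78),cr(344,320)),(k,(-30,30,12),cr(340,196)),(k,(30,30,12),cr(443,190)),(k,(0,80,50),cr(386,96)),(k,(62,0,50),cr(516,252))]
for fz in(True,False):
    p,e=fit(ob,4,[529,-305,.6],fz); print(p.round(2),np.degrees(p[2]),e.reshape(-1,2).tolist())
print("nets",[ (n,np.round(proj(k,np.r_[p[:2],p[3] if len(p)>3 else 4]+R.from_euler("z",p[2]).apply(P)),1).tolist()) for n,P in dict(tail=(0,80,50),plain=(62,0,50),hex=(0,-58,50),stem=(0,0,105),valve=(0,0,0)).items()])
E
python3 v4.py
```

```text
[ 524.83 -302.89    0.64] 36.64907835462338 [[-2.2, 0.9], [0.2, -0.2], [0.6, -0.0], [0.2, 0.2], [-2.2, 0.3], [1.5, 0.2], [0.7, -0.4], [-0.3, -0.1], [-0.6, -0.8], [1.0, -0.0], [0.5, -0.1], [-1.6, 0.0]]
[ 525.06 -303.23    0.64    1.44] 36.648321013603734 [[-2.1, 0.9], [0.1, -0.3], [0.5, -0.2], [0.3, -0.0], [-2.0, 0.4], [1.3, 0.3], [0.6, -0.6], [-0.2, -0.3], [-0.4, -0.7], [0.9, 0.1], [0.5, 0.4], [-1.9, -0.0]]
nets [('tail', [274.3, 100.9]), ('plain', [327.1, 166.8]), ('hex', [278.8, 213.2]), ('stem', [276.7, 177.4]), ('valve', [277.3, 162.6])]
```

```bash
python3 -c "
from h import *
to((525.5,-303.5,185),vtool(np.radians(36.6)))"
```

```text
turn [0.0007, 0.0088, -0.046] shift [0.0158, -0.0155, 0.5859] rows 2.3
```

Request:
{"method": "step_arm", "body": {
  "moves": [
    [[0,0,-0.023],[0.008,-0.008,0.25],1],
    [[0,0.009,-0.046],[0.016,-0.016,0.5],1],
    [[0,0.009,-0.046],[0.016,-0.016,0.586],1],
    [[0,0.009,-0.046],[0.016,-0.016,0.586],1],
    [[0,0.009,-0.046],[0.016,-0.016,0.586],1]
  ]
}}

```text
clock: 7.25
eef_pos: [525.5, -304.5, 185.2]
tcp_rot: [3.141, -0.0, 2.208]
contact_force: [-0.1, -0.2, 0.5]
opening: 1.002
grasp_force: 0.0
```

```bash
python3 look.py w5 valve tail plain hex stem; python3 -c "
import cv2
im=cv2.imread('pics/w5.png')[75:330,110:450]; im=cv2.resize(im,(800,600),interpolation=cv2.INTER_CUBIC); cv2.imwrite('pics/w5c.png',im)"
```

```text
valve [([280.1, 183.8], 0.85)]
tail [([282.9, 102.0], 0.93)]
plain [([348.9, 192.1], 0.66)]
hex [([277.7, 256.3], 0.94)]
stem [([281.3, 211.2], 0.63)]
[-0.5278, 0.3724, 1.7156, 0.0006, 1.0538, -1.1657] [525.5, -304.5, 185.2] [3.1412, -0.0003, 2.2084] [-0.1  -0.17  0.53] 7.25
```

View pics/w5c.png

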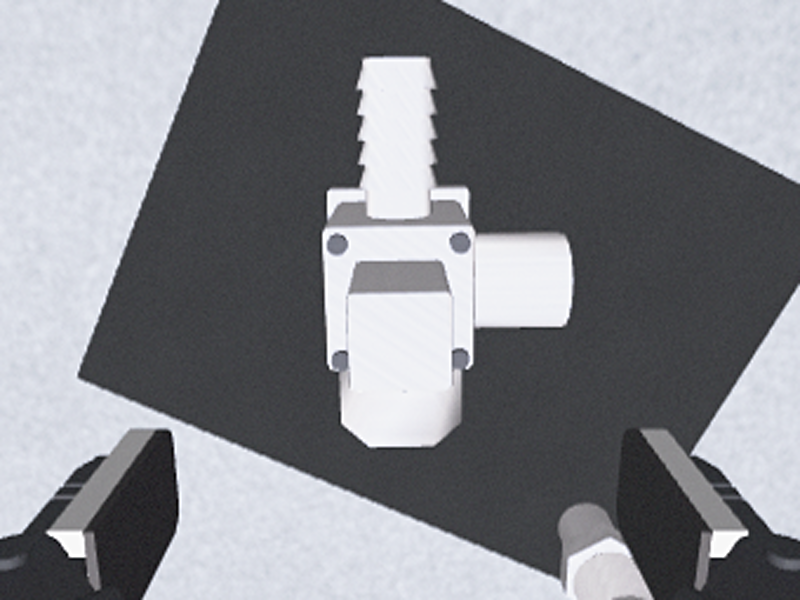

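```bash
sed -e 's/w4.pkl/w5.pkl/g' -e 's/+60\]/+75]/' v4.py > v5.py; python3 - <<'E'
s=open('v5.py').read().split("\n")
i=[n for n,l in enumerate(s) if l.startswith("ob=")][0]
s[i]="ob=[(k,(-15,15,123),cr(348.5,293)),(k,(15,15,123),cr(451,293)),(k,(15,-15,123),cr(453,393)),(k,(-15,-15,123),cr(347,393)),"
s[i+1]="(k,(-26,26,78),cr(323,227)),(k,(26,26,78),cr(474,225)),(k,(26,-26,78),cr(473,370)),(k,(-26,-26,78),cr(328,370)),(k,(-30,30,12),cr(327,187)),(k,(30,30,12),cr(469,187)),(k,(0,80,50),cr(397,58)),(k,(62,0,50),cr(572,281))]"
open('v5.py','w').write("\n".join(s))
E
python3 v5.py; python3 -c "
from h import *
to((525.5,-303.5,92),vtool(np.radians(36.7)))"
```

```text
[ 524.82 -302.87    0.65] 36.99950301605293 [[-1.1, -0.0], [1.0, -0.4], [-0.4, -0.5], [0.8, -0.2], [-0.8, -0.4], [1.3, -0.0], [0.4, 0.5], [-0.7, 1.0], [-0.2, 0.9], [0.7, 0.4], [0.3, 0.1], [-3.8, -0.6]]
[ 524.86 -302.92    0.65    3.72] 37.004002514997765 [[-1.0, -0.0], [1.0, -0.4], [-0.4, -0.5], [0.8, -0.2], [-0.8, -0.3], [1.3, -0.0], [0.3, 0.5], [-0.7, 0.9], [-0.1, 0.9], [0.7, 0.4], [0.3, 0.2], [-3.8, -0.6]]
nets [('tail', [278.8, 99.6]), ('plain', [349.0, 193.5]), ('hex', [279.9, 253.7]), ('stem', [279.7, 212.5]), ('valve', [279.3, 182.3])]
turn [0.0008, 0.0002, -0.0046] shift [0.0056, 0.004, 0.4658] rows 1.9
```

Request:
{"method": "step_arm", "body": {
  "moves": [
    [[0,0,-0.009],[0.01,0.003,0.2],1],
    [[0,0,-0.009],[0.01,0.003,0.35],1],
    [[0,0,-0.009],[0.01,0.003,0.42],1],
    [[0,0,-0.009],[0.01,0.003,0.476],1],
    [[0,0,-0.009],[0.01,0.003,0.476],1],
    [[0,0,-0.009],[0.01,0.003,0.476],1]
  ]
}}

```text
clock: 8.15
eef_pos: [524.7, -303.0, 89.6]
tcp_rot: [3.141, -0.001, 2.215]
contact_force: [-0.4, 0.3, 0.2]
opening: 1.0
grasp_force: 0.0
```

Request:
{"method": "step_arm", "body": {
  "moves": [
    [[0,0,0],[0,0,0],-1],
    [[0,0,0],[0,0,0],-1],
    [[0,0,0],[0,0,0],-1],
    [[0,0,0],[0,0,0],-1],
    [[0,0,0],[0,0,0],-1],
    [[0,0,0],[0,0,0],-1],
    [[0,0,0],[0,0,0],-1],
    [[0,0,0],[0,0,0],-1]
  ],
  "squeeze": 80
}}

```text
clock: 8.95
eef_pos: [524.5, -302.6, 89.2]
tcp_rot: [3.141, -0.001, 2.215]
contact_force: [1.1, 0.8, 5.4]
opening: 0.343
grasp_force: 79.7
```

```bash
cat >> h.py <<'E'
LENS=np.array([668.5,78.5,300.]); AZ=np.radians(3.8); GZ=85.2; T35=np.radians(35)
B=np.array([[0,1,0],[1,0,0],[0,0,-1.]])
U=np.array([-np.cos(AZ)*np.cos(T35),-np.sin(AZ)*np.cos(T35),-np.sin(T35)])
def show(mouth,d=80.):
    P,m={"tail":((0,80,50),(0,1,0)),"plain":((62,0,50),(1,0,0)),"hex":((0,-58,50),(0,-1,0))}[mouth]
    zv=np.array([-np.cos(AZ)*np.sin(T35),-np.sin(AZ)*np.sin(T35),np.cos(T35)]); m=np.array(m,float)
    A=np.c_[m,[0,0,1],np.cross(m,[0,0,1])]; W=np.c_[-U,zv,np.cross(-U,zv)]
    Rv=W@A.T; o=LENS+d*U-Rv@np.array(P)
    return o+Rv@np.array([0,0,GZ]), R.from_matrix(Rv@B)
E
python3 -c "
from h import *
for m in ('tail','plain','hex'):
    p,q=show(m); print(m,p.round(1)); to(p,q)
s=telemetry.sense(); R0=R.from_euler('xyz',s['tcp_rot']); p,q=show('tail',140); print(p)
h=R0*R.from_rotvec((R0.inv()*q).as_rotvec()/3); to((500,-250,260),h)"
```

```text
tail [517.6  68.5 237.1]
turn [-0.8319, 0.449, 2.6341] shift [1.5053, 1.0866, -0.7372] rows 14.7
plain [532.3  69.5 247.4]
turn [-0.7559, -0.2259, 0.7118] shift [1.4651, 1.1483, -0.7889] rows 8.1
hex [535.6  69.7 249.7]
turn [-0.3849, -0.7131, -1.224] shift [1.4562, 1.1621, -0.8004] rows 8.1
[468.53725279  65.21848898 202.64733596]
turn [-0.2773, 0.1497, 0.878] shift [0.2848, 0.0603, -0.8535] rows 4.9
```

Request:
{"method": "step_arm", "body": {
  "moves": [
    [[0,0,0],[0,0,-0.05],-1],
    [[0,0,0],[0,0,-0.2],-1],
    [[0,0,0],[0,0,-0.4],-1],
    [[0,0,0],[0,0,-0.6],-1],
    [[0,0,0],[0,0,-0.8],-1],
    [[0,0,0],[0,0,-0.9],-1],
    [[0,0,0],[0,0,-0.9],-1]
  ]
}}

```text
clock: 9.65
eef_pos: [525.3, -303.5, 272.0]
tcp_rot: [3.14, 0.003, 2.215]
contact_force: [0.4, -0.4, -5.5]
opening: 0.347
grasp_force: 80.3
```

```bash
cat > go.py <<'E'
import sys
from h import *
s=telemetry.sense(); print(s["qpos"].round(3).tolist(),s["contact_force"].round(1),s["opening"],s["clock"])
to(*show(sys.argv[1],float(sys.argv[2])))
E
python3 go.py tail 140
```

```text
[-0.527, 0.287, 1.632, 0.0, 1.218, -1.171] [ 0.4 -0.4 -5.5] 0.3470767618135516 9.65
turn [-0.8257, 0.45, 2.6361] shift [1.6458, 0.8791, 0.3435] rows 14.7
```

Request:
{"method": "step_arm", "body": {
  "moves": [
    [[-0.05,0.03,0.17],[0.1,0.05,0.02],-1],
    [[-0.1,0.06,0.34],[0.2,0.1,0.04],-1],
    [[-0.16,0.09,0.51],[0.32,0.17,0.06],-1],
    [[-0.22,0.12,0.69],[0.43,0.23,0.09],-1],
    [[-0.275,0.15,0.88],[0.55,0.29,0.11],-1],
    [[-0.275,0.15,0.88],[0.55,0.29,0.11],-1]
  ]
}}

```text
clock: 10.25
eef_pos: [500.8, -176.7, 243.6]
tcp_rot: [2.988, -0.186, 1.53]
contact_force: [0.5, -0.8, -6.0]
opening: 0.337
grasp_force: 80.9
```

```bash
python3 go.py tail 140
```

```text
[-0.492, 0.163, 1.883, 0.269, 1.052, -0.566] [ 0.5 -0.8 -6. ] 0.3370496116324205 10.25
turn [-0.565, 0.3043, 1.7454] shift [1.1435, -0.2732, 0.3864] rows 9.7
```

Request:
{"method": "step_arm", "body": {
  "moves": [
    [[-0.05,0.03,0.17],[0.1,-0.02,0.04],-1],
    [[-0.11,0.06,0.34],[0.23,-0.05,0.08],-1],
    [[-0.17,0.09,0.52],[0.34,-0.08,0.12],-1],
    [[-0.23,0.12,0.7],[0.46,-0.11,0.16],-1],
    [[-0.28,0.15,0.87],[0.57,-0.14,0.19],-1],
    [[-0.28,0.15,0.87],[0.57,-0.14,0.19],-1]
  ]
}}

```text
clock: 10.85
eef_pos: [483.5, -56.9, 223.2]
tcp_rot: [2.971, -0.42, 0.849]
contact_force: [-0.6, -0.0, -4.7]
opening: 0.341
grasp_force: 81.7
```

```bash
python3 go.py tail 140
```

```text
[-0.34, -0.005, 2.184, 0.502, 0.697, 0.073] [-0.6 -0.  -4.7] 0.34078574865695305 10.85
turn [-0.2831, 0.1552, 0.8805] shift [0.3313, -0.4975, 0.1784] rows 4.9
```

Request:
{"method": "step_arm", "body": {
  "moves": [
    [[-0.06,0.03,0.18],[0.07,-0.1,0.04],-1],
    [[-0.11,0.06,0.35],[0.13,-0.2,0.07],-1],
    [[-0.17,0.09,0.53],[0.2,-0.3,0.11],-1],
    [[-0.23,0.12,0.7],[0.27,-0.4,0.14],-1],
    [[-0.283,0.155,0.88],[0.331,-0.497,0.178],-1],
    [[-0.283,0.155,0.88],[0.331,-0.497,0.178],-1],
    [[-0.283,0.155,0.88],[0.331,-0.497,0.178],-1]
  ]
}}

```text
clock: 11.55
eef_pos: [471.4, 47.1, 203.0]
tcp_rot: [3.083, -0.573, 0.187]
contact_force: [-0.3, -0.2, -4.8]
opening: 0.345
grasp_force: 82.4
```

```bash
python3 go.py tail 95; python3 -c "
from h import *
p,q=show('tail',140)
o=p-q.apply([0,0,1])*-1*-GZ*-1
Rv=q.as_matrix()@B.T
s=telemetry.sense(); Rm=R.from_euler('xyz',s['tcp_rot']).as_matrix()@B.T; o=s['eef_pos']-Rm@[0,0,GZ]
for c in('scene','top'):
    im=imaging.grab_frame(c); cv2.imwrite('pics/t_%s.png'%c,im[:,:,::-1])
    for n,P in dict(tail=(0,80,50),stem=(0,0,105),hex=(0,-58,50),plain=(62,0,50)).items():
        print(c,n,[(np.round(m['xy'],1).tolist(),round(m['conf'],2)) for m in imaging.mark_of(c,n)],'model',proj(c,o+Rm@np.array(P)).round(1))
    print(c,[(np.round(m['xy'],1).tolist(),round(m['conf'],2)) for m in imaging.mark_of(c,'camera')],proj(c,LENS).round(1))
"
```

```text
[0.108, -0.081, 2.372, -0.056, 0.275, 1.559] [-0.3 -0.2 -4.8] 0.3445825935274617 11.55
turn [-0.0113, 0.0439, 0.1284] shift [0.2253, -0.069, -0.0103] rows 0.9
scene tail [([292.5, 190.8], 0.85)] model [294.  190.4]
scene stem [([279.5, 169.6], 0.9)] model [279.2 166.9]
scene hex [([272.0, 182.5], 0.6)] model [275.1 185.1]
scene plain [([260.5, 193.6], 0.92)] model [260.8 192.2]
scene [([316.5, 192.9], 0.86)] [315.6 193.9]
top tail [([248.7, 225.0], 0.96), ([236.6, 181.3], 0.74), ([365.8, 235.2], 0.43)] model [245.8 227.1]
top stem [([250.1, 259.2], 0.71)] model [251.5 261.1]
top hex [([256.9, 269.4], 0.63)] model [255.4 269.2]
top plain [] model [272.7 248. ]
top [([236.4, 180.8], 0.93), ([184.8, 229.2], 0.27)] [236.6 181.3]
```

```bash
python3 go.py tail 80
```

```text
[0.105, -0.083, 2.371, -0.049, 0.275, 1.551] [ 0.6 -0.6 -4.3] 0.3420979203983898 12.15
turn [-0.0118, 0.0409, 0.1264] shift [0.2949, -0.0654, -0.0089] rows 1.2
```

Request:
{"method": "step_arm", "body": {
  "moves": [
    [[0,0.02,0.06],[0.1,-0.065,0],-1],
    [[-0.01,0.04,0.126],[0.2,-0.065,-0.009],-1],
    [[-0.012,0.041,0.126],[0.26,-0.065,-0.009],-1],
    [[-0.012,0.041,0.126],[0.295,-0.065,-0.009],-1],
    [[-0.012,0.041,0.126],[0.295,-0.065,-0.009],-1],
    [[-0.012,0.041,0.126],[0.295,-0.065,-0.009],-1],
    [[-0.012,0.041,0.126],[0.295,-0.065,-0.009],-1]
  ]
}}

```text
clock: 12.85
eef_pos: [516.6, 68.4, 236.2]
tcp_rot: [3.141, -0.609, 0.067]
contact_force: [0.0, 0.5, -5.4]
opening: 0.341
grasp_force: 82.7
```

```bash
python3 go.py tail 80; cat > chk.py <<'E'
from h import *
import sys
s=telemetry.sense(); Rm=R.from_euler('xyz',s['tcp_rot']).as_matrix()@B.T; o=s['eef_pos']-Rm@[0,0,GZ]
P=dict(tail=(0,80,50),stem=(0,0,105),hex=(0,-58,50),plain=(62,0,50)); n0=sys.argv[1]
rays={}
for c in('scene','top'):
    im=imaging.grab_frame(c); cv2.imwrite('pics/%s_%s.png'%(n0,c),im[:,:,::-1])
    for n in P:
        m=[np.array(x['xy']) for x in imaging.mark_of(c,n)]; pr=proj(c,o+Rm@np.array(P[n],float))
        m=[x for x in m if np.linalg.norm(x-pr)<9]
        if m: print(c,n,(m[0]-pr).round(1)); rays.setdefault(n,[]).append(ray(c,m[0]))
for n,v in rays.items():
    if len(v)==2: print(n,"net-model mm",(tri(v)[0]-o-Rm@np.array(P[n],float)).round(1))
E
python3 chk.py tail; python3 -c "
import cv2,numpy as np
a=cv2.imread('pics/tail_scene.png')[130:250,220:380];b=cv2.imread('pics/tail_top.png')[150:300,170:330]
cv2.imwrite('pics/tailc.png',np.hstack([cv2.resize(a,(400,300),interpolation=2),cv2.resize(b,(320,300),interpolation=2)]))"
```

```text
[0.166, -0.06, 2.276, -0.181, 0.324, 1.824] [ 0.   0.5 -5.4] 0.34099443620709957 12.85
turn [0.0002, 0.002, 0.0005] shift [0.0065, -0.0002, -0.0007] rows 0.0
scene tail [-1.3 -0.4]
scene stem [-2.7  0.1]
scene plain [ 2.5 -2.3]
top tail [ 3.2 -1. ]
top stem [ 0.2 -1.9]
top hex [5.9 1.9]
top plain [-1.4  3. ]
tail net-model mm [ 2.3 -6.7  4.4]
stem net-model mm [ 4.  -4.4  4. ]
plain net-model mm [-8.   6.2 -0.7]
```

View pics/tailc.png

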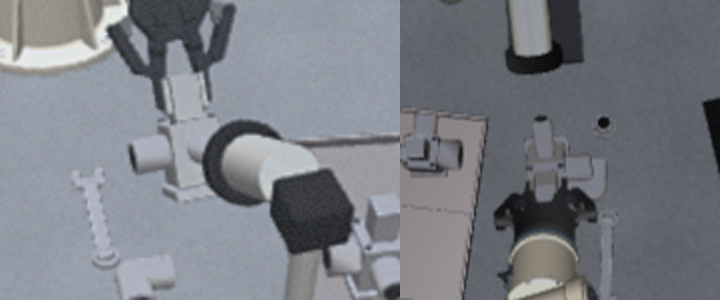

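```bash
python3 -c "
from h import *
s=telemetry.sense(); Rm=R.from_euler('xyz',s['tcp_rot']).as_matrix()@B.T; o=s['eef_pos']-Rm@[0,0,GZ]
print(s['clock'])
for n,P in dict(tail=(0,80,50),stemtop=(0,0,123),hex=(0,-58,50),plain=(62,0,50),tailtop=(0,80,64.5)).items():
  t=proj('top',o+Rm@np.array(P,float)); q=proj('scene',o+Rm@np.array(P,float)); print(n,t.round(1),'crop',((t-(170,150))*2+(400,0)).round(), q.round(1),'crop',((q-(220,130))*2.5).round())
for d in (0,40,80,-120):
  t=proj('top',LENS+U*d); q=proj('scene',LENS+U*d); print('axis',d,((t-(170,150))*2+(400,0)).round(),((q-(220,130))*2.5).round())
"

```

```text
13.35
tail [239.8 208.5] crop [540. 117.] [304.9 190.5] crop [212. 151.]
stemtop [242.4 246.9] crop [545. 194.] [290.7 159.3] crop [177.  73.]
hex [245.1 252.1] crop [550. 204.] [289.2 185.7] crop [173. 139.]
plain [264.8 232.3] crop [590. 165.] [272.1 192.3] crop [130. 156.]
tailtop [239.7 210.7] crop [539. 121.] [303.9 184.6] crop [210. 136.]
axis 0 [533.  63.] [239. 160.]
axis 40 [537.  90.] [225. 155.]
axis 80 [540. 117.] [212. 151.]
axis -120 [523. -25.] [288. 175.]
```

Request:
{"method": "step_arm", "body": {
  "moves": [
    [[0,0,0],[0,0,0],-1],
    [[0,0,0],[0,0,0],-1],
    [[0,0,0],[0,0,0],-1],
    [[0,0,0],[0,0,0],-1],
    [[0,0,0],[0,0,0],-1],
    [[0,0,0],[0,0,0],-1],
    [[0,0,0],[0,0,0],-1],
    [[0,0,0],[0,0,0],-1]
  ]
}}

```text
clock: 14.15
eef_pos: [517.5, 68.7, 237.0]
tcp_rot: [3.142, -0.611, 0.067]
contact_force: [0.5, 0.7, -4.7]
opening: 0.344
grasp_force: 82.7
```

```bash
python3 go.py plain 80;python3 go.py plain 100
```

```text
[0.167, -0.06, 2.274, -0.182, 0.324, 1.825] [ 0.5  0.7 -4.7] 0.34351814203601166 14.15
turn [-0.0001, -0.0003, -1.9996] shift [0.0903, 0.0014, 0.0001] rows 10.5
[0.167, -0.06, 2.274, -0.182, 0.324, 1.825] [ 0.5  0.7 -4.7] 0.34351814203601166 14.15
turn [-0.0001, -0.0003, -1.9996] shift [-0.0097, 0.0014, 0.0] rows 10.5
```

Request:
{"method": "step_arm", "body": {
  "moves": [
    [[0,0,-0.15],[0,0,0],-1],
    [[0,0,-0.32],[0,0,0],-1],
    [[0,0,-0.5],[0,0,0],-1],
    [[0,0,-0.68],[0,0,0],-1],
    [[0,0,-0.85],[0,0,0],-1],
    [[0,0,-1],[0,0,0],-1]
  ]
}}

```text
clock: 14.75
eef_pos: [517.5, 68.8, 237.0]
tcp_rot: [2.68, -0.415, 0.957]
contact_force: [0.4, -0.6, -5.7]
opening: 0.344
grasp_force: 82.5
```

Request:
{"method": "step_arm", "body": {
  "moves": [
    [[0,0,-0.18],[0,0,0],-1],
    [[0,0,-0.36],[0,0,0],-1],
    [[0,0,-0.54],[0,0,0],-1],
    [[0,0,-0.72],[0,0,0],-1],
    [[0,0,-0.88],[0,0,0],-1],
    [[0,0,-1],[0,0,0],-1],
    [[0,0,-1],[0,0,0],-1]
  ]
}}

```text
clock: 15.45
eef_pos: [517.5, 68.8, 237.0]
tcp_rot: [2.531, 0.001, 1.639]
contact_force: [-0.4, -0.8, -4.8]
opening: 0.343
grasp_force: 82.5
```

```bash
python3 go.py plain 80
```

```text
[0.167, -0.06, 2.274, -0.182, 0.324, 0.253] [-0.4 -0.8 -4.8] 0.34263373003702563 15.45
turn [0.0001, -0.0002, 0.0021] shift [-0.0016, 0.0903, 0.0] rows 0.4
```

Request:
{"method": "step_arm", "body": {
  "moves": [
    [[0,0,0.002],[0,0.04,0],-1],
    [[0,0,0.002],[0,0.07,0],-1],
    [[0,0,0.002],[-0.001,0.09,0],-1],
    [[0,0,0.002],[-0.001,0.09,0],-1],
    [[0,0,0.002],[-0.001,0.09,0],-1],
    [[0,0,0.002],[-0.001,0.09,0],-1],
    [[0,0,0.002],[-0.001,0.09,0],-1],
    [[0,0,0.002],[-0.001,0.09,0],-1]
  ]
}}

```text
clock: 16.25
eef_pos: [532.1, 69.5, 247.2]
tcp_rot: [2.531, -0.001, 1.636]
contact_force: [0.2, -0.1, -4.7]
opening: 0.339
grasp_force: 82.5
```

```bash
python3 go.py plain 80; python3 chk.py plain
```

```text
[0.162, -0.051, 2.238, -0.16, 0.35, 0.23] [ 0.2 -0.1 -4.7] 0.33860749652157923 16.25
turn [-0.0001, -0.0002, -0.0017] shift [-0.0005, 0.0013, 0.0] rows 0.0
scene stem [-3.7  1.6]
scene hex [-1.  -0.3]
scene plain [ 2.2 -0.9]
top stem [-1.  -1.6]
top hex [1. 2.]
top plain [-4.1  0.6]
stem net-model mm [ 3.1 -3.6 -1.2]
hex net-model mm [-5.1 -1.9 -3. ]
plain net-model mm [-2.   8.8 -0.4]
```

Request:
{"method": "step_arm", "body": {
  "moves": [
    [[0,0,0],[0,0,0],-1],
    [[0,0,0],[0,0,0],-1],
    [[0,0,0],[0,0,0],-1],
    [[0,0,0],[0,0,0],-1],
    [[0,0,0],[0,0,0],-1],
    [[0,0,0],[0,0,0],-1],
    [[0,0,0],[0,0,0],-1],
    [[0,0,0],[0,0,0],-1]
  ]
}}

```text
clock: 17.55
eef_pos: [532.2, 69.5, 247.4]
tcp_rot: [2.531, -0.001, 1.636]
contact_force: [-0.3, 0.1, -4.6]
opening: 0.342
grasp_force: 82.5
```

```bash
python3 go.py hex 80
```

```text
[0.162, -0.051, 2.238, -0.16, 0.35, 0.23] [-0.3  0.1 -4.6] 0.3422809440669938 17.55
turn [0.0003, -0.0001, -2.0016] shift [-0.0004, 0.0203, 0.0001] rows 10.5
```

Request:
{"method": "step_arm", "body": {
  "moves": [
    [[0,0,-0.15],[0,0,0],-1],
    [[0,0,-0.32],[0,0,0],-1],
    [[0,0,-0.5],[0,0,0],-1],
    [[0,0,-0.68],[0,0,0],-1],
    [[0,0,-0.85],[0,0,0],-1],
    [[0,0,-1],[0,0,0],-1]
  ]
}}

```text
clock: 18.15
eef_pos: [532.3, 69.5, 247.4]
tcp_rot: [2.683, 0.42, 2.328]
contact_force: [0.1, 0.1, -4.5]
opening: 0.34
grasp_force: 82.5
```

Request:
{"method": "step_arm", "body": {
  "moves": [
    [[0,0,-0.18],[0,0,0],-1],
    [[0,0,-0.36],[0,0,0],-1],
    [[0,0,-0.54],[0,0,0],-1],
    [[0,0,-0.72],[0,0,0],-1],
    [[0,0,-0.88],[0,0,0],-1],
    [[0,0,-1],[0,0,0],-1],
    [[0,0,-1],[0,0,0],-1]
  ]
}}

```text
clock: 18.85
eef_pos: [532.2, 69.5, 247.4]
tcp_rot: [3.141, 0.611, -3.075]
contact_force: [-0.1, 0.1, -4.6]
opening: 0.339
grasp_force: 82.5
```

```bash
python3 go.py hex 80
```

```text
[0.162, -0.051, 2.238, -0.16, 0.35, -1.342] [-0.1  0.1 -4.6] 0.3391134070523146 18.85
turn [0.0002, 0.0002, 0.0001] shift [-0.0202, -0.0005, 0.0001] rows 0.1
```

Request:
{"method": "step_arm", "body": {
  "moves": [
    [[0,0,0],[-0.02,0,0],-1],
    [[0,0,0],[-0.02,0,0],-1],
    [[0,0,0],[-0.02,0,0],-1],
    [[0,0,0],[-0.02,0,0],-1],
    [[0,0,0],[-0.02,0,0],-1],
    [[0,0,0],[-0.02,0,0],-1],
    [[0,0,0],[-0.02,0,0],-1],
    [[0,0,0],[-0.02,0,0],-1]
  ]
}}

```text
clock: 19.65
eef_pos: [535.5, 69.7, 249.7]
tcp_rot: [3.14, 0.611, -3.077]
contact_force: [-0.6, 0.3, -4.0]
opening: 0.341
grasp_force: 82.6
```

```bash
python3 go.py hex 80; python3 chk.py hex
```

```text
[0.161, -0.049, 2.229, -0.156, 0.356, -1.345] [-0.6  0.3 -4. ] 0.3410848664747174 19.65
turn [0.0002, 0.0002, -0.0017] shift [-0.0003, -0.0004, 0.0001] rows 0.0
scene tail [-3.3 -0.8]
scene stem [-1.  -1.9]
scene hex [-2.2 -1.4]
top stem [-1.  -4.3]
top hex [2.5 0.5]
top plain [-1.7  1.8]
stem net-model mm [ 9.1 -1.9 14.1]
hex net-model mm [-2.  -6.2  3.7]
```

Request:
{"method": "step_arm", "body": {
  "moves": [
    [[0,0,0],[0,0,0],-1],
    [[0,0,0],[0,0,0],-1],
    [[0,0,0],[0,0,0],-1],
    [[0,0,0],[0,0,0],-1],
    [[0,0,0],[0,0,0],-1],
    [[0,0,0],[0,0,0],-1],
    [[0,0,0],[0,0,0],-1],
    [[0,0,0],[0,0,0],-1]
  ]
}}

```text
clock: 20.95
eef_pos: [535.5, 69.8, 249.7]
tcp_rot: [3.141, 0.611, -3.077]
contact_force: [0.1, -0.4, -3.7]
opening: 0.34
grasp_force: 82.6
```

```bash
cat > d.py <<'E'
from fit import *
S,T=imaging.calibration('scene'),imaging.calibration('top')
C=[(155,95,20),(155,-95,20),(-155,-95,20),(-155,95,20)]
g=lambda L:[((a+.5)/1.4-.5,(b+.5)/1.4-.5) for a,b in L]
p,e=fit([(T,a,b) for a,b in zip(C,g([(219,285),(299,292),(281,425),(200,415)]))],0,[505,300,-.15]); print("top",p.round(3),e)
p,e=fit([(S,a,b) for i,(a,b) in enumerate(zip(C,g([(573,361),(0,0),(0,0),(541,257)]))) if i in(0,3)],0,[505,300,-.15]); print("scene",p.round(3),e)
E
python3 d.py
python3 -c "
from h import *
to((440,200,270),vtool(np.radians(-2.8)))
p,q=show('hex',150); to(p,q)"
```

```text
top [ 5.09355e+02  2.91574e+02 -1.32000e-01] [-0.3 -1.9  0.5 -0.7  0.6  0.8 -1.   1.1]
scene [ 5.11491e+02  2.94980e+02 -1.99000e-01] [ 0.   0.2 -0.  -0.3]
turn [0.6541, 0.5817, 2.0711] shift [0.2975, 0.6811, -0.3317] rows 11.8
turn [0.0002, 0.0002, -0.0016] shift [0.3498, -0.0009, 0.0001] rows 1.4
```

Request:
{"method": "step_arm", "body": {
  "moves": [
    [[0,0,0],[0.15,0,0],-1],
    [[0.05,0.05,0.17],[0.25,0.05,-0.03],-1],
    [[0.1,0.1,0.34],[0.28,0.12,-0.06],-1],
    [[0.16,0.14,0.51],[0.3,0.2,-0.1],-1],
    [[0.22,0.19,0.68],[0.3,0.27,-0.13],-1],
    [[0.27,0.24,0.85],[0.3,0.34,-0.16],-1],
    [[0.32,0.28,1],[0.3,0.34,-0.16],-1],
    [[0.32,0.28,1],[0.3,0.34,-0.16],-1]
  ]
}}

```text
clock: 21.75
eef_pos: [464.5, 134.8, 242.3]
tcp_rot: [2.996, 0.314, 2.344]
contact_force: [0.1, 0.1, -5.1]
opening: 0.343
grasp_force: 82.6
```

```bash
cat > up.py <<'E'
import sys
from h import *
s=telemetry.sense(); print(s["qpos"].round(3).tolist(),s["contact_force"].round(1),s["opening"],s["clock"])
to([float(a) for a in sys.argv[1:4]],vtool(np.radians(float(sys.argv[4]))))
E
python3 up.py 437 280 265 -2.8
```

```text
[0.454, -0.005, 2.098, -0.337, 0.834, -0.142] [ 0.1  0.1 -5.1] 0.34329977806659046 21.75
turn [0.3374, 0.3013, 1.0646] shift [0.5504, 0.4474, -0.2358] rows 6.1
```

Request:
{"method": "step_arm", "body": {
  "moves": [
    [[0.05,0.05,0.16],[0.06,0.05,-0.05],-1],
    [[0.1,0.1,0.33],[0.15,0.12,-0.1],-1],
    [[0.16,0.14,0.5],[0.25,0.2,-0.15],-1],
    [[0.21,0.19,0.67],[0.35,0.29,-0.2],-1],
    [[0.26,0.24,0.84],[0.45,0.37,-0.23],-1],
    [[0.32,0.29,1],[0.55,0.45,-0.235],-1],
    [[0.32,0.29,1],[0.55,0.45,-0.235],-1],
    [[0.32,0.29,1],[0.55,0.45,-0.235],-1]
  ]
}}

```text
clock: 22.55
eef_pos: [436.7, 278.7, 263.5]
tcp_rot: [3.13, 0.014, 1.578]
contact_force: [0.2, -0.2, -4.4]
opening: 0.338
grasp_force: 82.4
```

```bash
python3 up.py 435.5 306 150 -2.8
```

```text
[0.577, 0.153, 1.825, -0.02, 1.162, 0.578] [ 0.2 -0.2 -4.4] 0.33805805677591516 22.55
turn [0.0156, 0.0177, 0.0717] shift [0.1444, -0.0115, 0.5652] rows 2.3
```

Request:
{"method": "step_arm", "body": {
  "moves": [
    [[0.016,0.018,0.072],[0.144,-0.012,0.05],-1],
    [[0.016,0.018,0.072],[0.144,-0.012,0.2],-1],
    [[0.016,0.018,0.072],[0.144,-0.012,0.4],-1],
    [[0.016,0.018,0.072],[0.144,-0.012,0.5],-1],
    [[0.016,0.018,0.072],[0.144,-0.012,0.565],-1],
    [[0.016,0.018,0.072],[0.144,-0.012,0.565],-1],
    [[0.016,0.018,0.072],[0.144,-0.012,0.565],-1]
  ]
}}

```text
clock: 23.25
eef_pos: [435.6, 306.1, 151.3]
tcp_rot: [3.141, -0.001, 1.52]
contact_force: [0.7, 1.0, -4.8]
opening: 0.343
grasp_force: 82.3
```

```bash
python3 up.py 435.5 306 96 -2.8; python3 look.py w6
```

```text
[0.609, 0.305, 1.906, 0.001, 0.93, 0.659] [ 0.7  1.  -4.8] 0.3428845940097203 23.25
turn [0.0002, -0.0017, -0.0022] shift [-0.0007, -0.0003, 0.2763] rows 1.1
[0.6091, 0.3046, 1.9059, 0.0012, 0.9302, 0.659] [435.6, 306.1, 151.3] [3.1414, -0.0013, 1.5202] [ 0.73  1.04 -4.81] 23.25
```

View pics/w6.png

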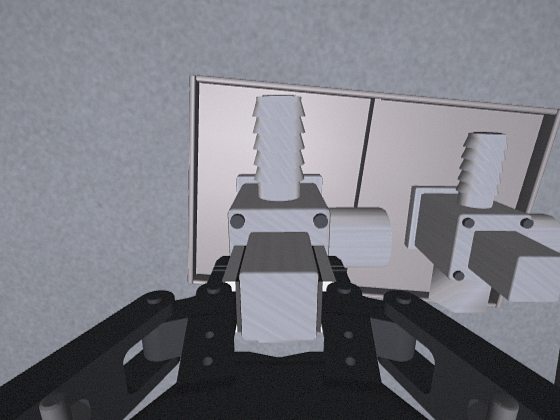

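Request:
{"method": "step_arm", "body": {
  "moves": [
    [[0,0,0],[0,0,0.1],-1],
    [[0,0,0],[0,0,0.2],-1],
    [[0,0,0],[0,0,0.25],-1],
    [[0,0,0],[0,0,0.275],-1],
    [[0,0,0],[0,0,0.285],-1],
    [[0,0,0],[0,0,0.29],-1],
    [[0,0,0],[0,0,0.29],-1]
  ]
}}

```text
clock: 24.0
eef_pos: [435.2, 306.2, 92.9]
tcp_rot: [-3.141, -0.001, 1.52]
contact_force: [0.6, -0.2, -5.2]
opening: 0.344
grasp_force: 82.3
```

Request:
{"method": "step_arm", "body": {
  "moves": [
    [[0,0,0],[0,0,0.003],-1],
    [[0,0,0],[0,0,0.006],-1],
    [[0,0,0],[0,0,0.009],-1],
    [[0,0,0],[0,0,0.009],-1]
  ]
}}

```text
clock: 24.4
eef_pos: [434.8, 305.9, 90.6]
tcp_rot: [-3.14, -0.001, 1.52]
contact_force: [0.0, -0.3, -4.7]
opening: 0.339
grasp_force: 82.3
```

Request:
{"method": "step_arm", "body": {
  "moves": [
    [[0,0,0],[0,0,0.002],-1],
    [[0,0,0],[0,0,0.004],-1],
    [[0,0,0],[0,0,0.004],-1]
  ]
}}

```text
clock: 24.7
eef_pos: [435.0, 306.0, 90.2]
tcp_rot: [-3.141, -0.001, 1.52]
contact_force: [-1.4, -1.5, 4.3]
opening: 0.337
grasp_force: 83.6
```

Request:
{"method": "step_arm", "body": {
  "moves": [
    [[0,0,0],[0,0,0],-0.2],
    [[0,0,0],[0,0,0],0],
    [[0,0,0],[0,0,0],0.3],
    [[0,0,0],[0,0,0],0.6],
    [[0,0,0],[0,0,0],0.8],
    [[0,0,0],[0,0,0],0.8]
  ]
}}

```text
clock: 25.3
eef_pos: [434.9, 306.0, 89.7]
tcp_rot: [-3.14, -0.001, 1.52]
contact_force: [0.3, -0.5, -0.4]
opening: 0.902
grasp_force: 0.0
```

Request:
{"method": "step_arm", "body": {
  "moves": [
    [[0,0,0],[0,0,-0.1],0.8],
    [[0,0,0],[0,0,-0.25],0.8],
    [[0,0,0],[0,0,-0.45],0.8],
    [[0,0,0],[0,0,-0.65],0.8],
    [[0,0,0],[0,0,-0.85],0.8],
    [[0,0,0],[0,0,-0.95],0.8],
    [[0,0,0],[0,0,-0.95],0.8]
  ]
}}

```text
clock: 26.0
eef_pos: [436.5, 306.8, 283.2]
tcp_rot: [3.138, -0.004, 1.52]
contact_force: [-0.6, -0.5, -0.0]
opening: 0.899
grasp_force: 0.0
```

```bash
python3 look.py w7 tail hex stem plain
```

```text
tail [([279.2, 109.3], 0.82)]
hex [([278.5, 222.9], 0.92)]
stem [([278.0, 187.4], 0.66)]
plain [([329.9, 178.0], 0.9)]
[0.6091, 0.1586, 1.7727, 0.0013, 1.2048, 0.6596] [436.5, 306.8, 283.2] [3.138, -0.0044, 1.5198] [-0.59 -0.55 -0.01] 26.0
```

View pics/w7.png

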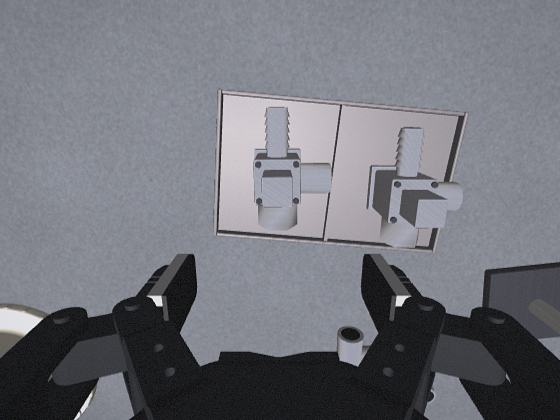

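Picture w7 shows the valve standing upright in the near half of the tray, with its stem at about (278, 187). Its mouths are parallel to those of valve_done at about (405, 195), and the gripper is clear of everything.

```bash
python3 -c "
from rig import r
print(r.sign_off())"
```

```text
the job is handed in; nothing more can be done
None
```

I showed the valve's tail, plain and hexagon mouths to the inspection camera in that order, each held still for over a second at about 8 cm. I then stood the valve upright in the empty half of the tray, mouths parallel to valve_done's, and let go. The job was handed in at about 26 s; sign-off returned no verdict.

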